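Unlock a sprung dust gate and hold it half open

ROBOT

A 6-joint arm with a two-finger parallel gripper is mounted at the origin on a cart in front of the work surface, level with it; the furniture and walls round the work are solid. World frame = base frame: x ahead of the robot, y to its left, z up, the work surface at z = 0. Lengths are in m, angles in rad, forces in N, time in s.
With the tool pointing down it reaches from about 0.3 to 0.825 m from the base axis. Payload 5.4 kg.
Tool frame: the origin (TCP) lies midway between the tips of the shut fingers; the grasp point (between the pads) lies 19 mm behind it (arm.grip_point_offset is the z of the grasp point in the tool frame, in m); z points along the fingers, y is the direction in which the jaws open and shut (so a half turn about z gives the same grasp; the last joint's range is limited). The gripper opens to 92 mm and grips with 3 to 60 N. Pads are 20 mm wide; open, the fingers measure 128 mm over their backs; the gripper's body (75 mm by 189 mm) begins 69 mm behind the grasp point.
Start: joints at [1.001, 0.158, 1.597, -0, 1.386, -0.21], TCP at [0.202, 0.538, 0.215] pointing down, gripper open.
Joint ranges: [-2.91, 2.91], [-0.94, 2.29], [0.18, 2.7], [-1.29, 4.43], [0.17, 2.64], [-3, 3]. Speed limits (rad/s): [2.57, 2.57, 3.14, 3.14, 3.14, 3.14].

INTERFACE

Orientations are given as a unit quaternion [w, x, y, z].
In Python, from station import telemetry, read_camera, calibration, workorder, spotter, arm gives the robot as it stands.
- The arm moves only by the tool carry_out, never from a script. Its argument "deltas" is a list that holds one entry, the list of rows, each a list of 5 numbers: the shift along the tool's x, y, z in cm, then the turn about the tool's z in rad, then the opening, from 0 (shut) to 1 (fully open). In form: [[[tx, ty, tz, spin, jaw], ...]]. A call has 1 to 12 rows; each row is the pose to reach, as a shift and turn from the pose measured when the call began, along the tool's axes at that moment; what a row does not reach only later rows make up. A row lasts 1/12 s, in which the tool goes at most 41.7 mm and 7.16 degrees, less where a joint would pass 70% of its speed; a pose out of reach is approached as far as the arm can. A call with a gripper value outside its range is refused whole. The fingers move at their own pace and stop on an object; "grip_force" is the grip in N (left out, the last holds). Time passes only in rows, so rows that repeat a pose let the fingers close. It gives the time, the measured TCP pose, the force and the opening at its end, in the units of the state.
- telemetry.get_obs(): the state, without advancing time (a new reading comes with each control period).
- read_camera(name): name is "scene" or "top"; returns the picture (384x512x3 uint8, red, green, blue); there is no depth.
- calibration(name): a dict with "mtx" (3x3 intrinsics, pixels), "view" (4x4, takes a point from world to camera coordinates). Camera axes: x right, y down, z forward; pixel columns grow to the right and rows downward; lengths in m; the calibration is good to about 2 mm. A picture is of the moment at which its call begins. calibration takes no time and is no camera call.
- workorder.hand_in(): hands the job in, once; it reports no verdict.
Trained networks look in the newest picture that a camera, given by its name, has taken for a name from the list of things; names that differ only in an ending like _2 or _b are one class to them, and where a whole thing is asked for, a point or a joint stands for the part that bears it (a point fixed in the world has none). Each returns a list of dicts, best first, with "score" (0 to 1); they miss things now and then, are a little off and sometimes report something else, mostly with a low value. They report only what shows in the picture. A call takes as long as a camera call.
- spotter.find_in(camera, label): "at" ([column, row] in pixels, amid what is visible of it).
- spotter.place_of(camera, label): "at" ([column, row] in pixels: a listed point, or the origin of a listed thing).
The state is a dict: "clock": time; "qpos": joint angles; "joint_velocities": joint speeds; "tau": joint torques, N m; "ee_pos": TCP position; "eef_rot": TCP orientation; "ft_force": force on the tool from outside, world axes, zero at the start; "torque": the same for the moment, N m; "gripper_width": opening from 0.0 (shut) to 1.0 (fully open).
Only numpy, scipy, OpenCV 4.12 (cv2) and the standard library are available. Lean on these libraries where they do the work, as an engineer would, in place of code of your own. Each camera call takes 0.05 s, during which the arm holds its last target.

TASK

The sliding shutter of the dust inlet on the bench is locked by a squared wooden blank pushed crosswise through the two metal staples in front of its knob. Draw the blank out endways and lay it gently flat on the bench, clear of the inlet; then slide the shutter by its knob against its spring to half of its travel (pointer over the middle of the three lines) and hold it there: finish with the gripper still holding it, since it springs shut when let go. Leave the other things on the bench where they are.

Things in the scene. Friction and masses are not known exactly. Their poses are not given: they have to be found in the camera images.
- gate: The dust inlet, fixed to the bench: plywood box with steel top, 196 x 84 mm (x, y), top at z = 30 mm. Origin: on the bench under its centre; x along the shutter's travel (opens to -x; +x points roughly away from the robot), y crosswise, z up. A spring tube outside the -y side reaches to y = -61 mm, up to z = 30 mm; mounting ears 4 mm thick reach to x = +-116 mm.
- staples (a point): Half-way between the two staples, at the mid-height of their holes: gate x = -24 mm, y = 0, z = 55.5 mm. Two aluminium staples on the inlet, covering gate y = 30 to 42 mm and -42 to -30 mm, each 46 mm long in x, with a hole 29 mm wide and high (z = 41 to 70 mm) that runs along gate y, bridged over up to z = 77 mm.
- shutter (a joint): How far the shutter is open, m: 0 shut, 0.08 at its stop, half travel 0.04; opens to gate -x. A spring shuts it: 3 N when shut, rising 1.5 N per 10 mm (9 N at half, 15 N at the stop). With the blank in the staples it moves only about 6 mm. A pointer on it passes over three black lines on the guide rail of the +y side: shut, half, open.
- knob (a point): Centre of the grip of the shutter's upright turned knob: 30 mm diameter, straight from z = 88 to 124 mm, top at 130 mm over the bench, this point at 106 mm; below it a stem of 20 mm diameter. Shut, it stands at gate x = 3 mm, y = 0; it moves with the shutter.
- bar_centre (a point): Centre of the locking blank, a squared ash bar 25 x 151 x 25 mm (own x, y, z), long axis y along gate y at the start, about 66 g. It lies loose in both staples with 2 mm play each side, centre at gate x = -24 mm, z = 54 mm, and sticks out 59 to 71 mm beyond the box's +y side, where it is free to be gripped across its 25 mm.
- bar: The same locking blank; origin at the centre of its underside.
- spanner: Steel spanner, 46 x 186 x 8 mm, lying loose by the inlet's -y side; origin at its underside. To be left alone.
- carvers_mallet: Wooden mallet, 68 x 229 x 72 mm, lying to the right. To be left alone.
- sealer_bottle: Brown bottle, 47 mm diameter, 106 mm high, standing behind; origin at its foot. To be left alone.
- spare_blank: Thin maple blank, 19 x 131 x 19 mm, lying loose at the back left; origin at its underside. To be left alone.

How it is judged:
By the outcome, as a careful person would: the job done as asked, in the order asked, and still so for the second after the job is handed in, while the arm keeps its last pose, push and grip.
It also fails if it takes over 45 s, if anything falls off the work surface, if the arm or the gripper's body presses on something with over 40 N, if the wrist force passes 120 N, or if a joint passes its speed limit or range.

## Working session

There is one attempt and no reset: what is moved stays moved. The work goes in short steps, Python scripts to look and compute and a tool call to move; the robot and the scene stay as the last step left them, time stands still between calls to the robot, and variables do not carry over. Pictures are saved under pics/ and viewed, and the job is handed in when it is done.

Besides the shell and the picture viewer there is one more tool, called after "Call:" as name(argument=value, ...) on one line, values as JSON. carry_out: Moves the arm, as the interface text tells. Its arguments: {"type":"object","properties":{"deltas":{"type":"array"},"grip_force":{"type":"number"}},"required":["deltas"]}

```bash
mkdir -p pics; cat > h.py <<'E'
from station import telemetry, read_camera, calibration, workorder, spotter, arm
import numpy as np, cv2
from scipy.spatial.transform import Rotation as R
def obs():
    o=telemetry.get_obs(); q=o['eef_rot']; Rm=R.from_quat([q[1],q[2],q[3],q[0]]).as_matrix()
    return o,np.array(o['ee_pos']),Rm
def snap(n,f):
    im=read_camera(n); cv2.imwrite('pics/'+f,im[:,:,::-1]); return im
def ray(n,px):
    c=calibration(n); K=np.array(c['mtx']);V=np.array(c['view'])
    d=np.linalg.inv(K)@np.array([px[0],px[1],1.]); Rw=V[:3,:3].T
    return -Rw@V[:3,3], Rw@d
def atz(n,px,z):
    o,d=ray(n,px); return o+d*(z-o[2])/d[2]
def proj(n,p):
    c=calibration(n); K=np.array(c['mtx']);V=np.array(c['view'])
    p=V[:3,:3]@np.array(p)+V[:3,3]; u=K@p; return u[:2]/u[2]
E
python3 - <<'E'
from h import *
np.set_printoptions(precision=4,suppress=True)
for n in ('scene','top'):
    snap(n,n+'0.png')
    print(n,calibration(n))
    zz={'gate':0,'staples':.0555,'knob':.106,'bar_centre':.054,'bar':.0415,'spanner':0,'spare_blank':0,'carvers_mallet':0,'sealer_bottle':0}
    for l,z in zz.items():
        for r in spotter.place_of(n,l)[:2]: print(l,r,atz(n,r['at'],z))
o,p,Rm=obs();print(o,Rm,arm.grip_point_offset)
E
```

```text
scene {'mtx': array([[385.5142,   0.    , 250.5063],
       [  0.    , 385.5142, 193.1812],
       [  0.    ,   0.    ,   1.    ]]), 'view': array([[ 0.8687, -0.495 ,  0.0163, -0.5468],
       [-0.3226, -0.5905, -0.7397,  0.2429],
       [ 0.3758,  0.6374, -0.6727,  1.0437],
       [ 0.    ,  0.    ,  0.    ,  1.    ]])}
gate {'at': [220.9, 200.1], 'score': 0.92} [0.5542 0.0692 0.    ]
staples {'at': [212.1, 192.5], 'score': 0.77} [0.5208 0.061  0.0555]
knob {'at': [219.6, 175.5], 'score': 0.71} [0.5546 0.0708 0.106 ]
bar_centre {'at': [210.3, 189.9], 'score': 0.77} [0.5217 0.0767 0.054 ]
bar {'at': [212.6, 187.1], 'score': 0.78} [0.5398 0.0987 0.0415]
bar {'at': [284.9, 209.6], 'score': 0.29} [ 0.6923 -0.106   0.0415]
spanner {'at': [244.7, 218.1], 'score': 0.85} [ 0.5836 -0.0427 -0.    ]
spanner {'at': [212.8, 189.0], 'score': 0.38} [0.5546 0.1329 0.    ]
spare_blank {'at': [220.6, 166.2], 'score': 0.48} [ 0.635   0.2341 -0.    ]
carvers_mallet {'at': [273.6, 290.8], 'score': 0.65} [ 0.52   -0.3174  0.    ]
sealer_bottle {'at': [282.2, 210.2], 'score': 0.82} [ 0.7089 -0.0705  0.   
[... 961 characters left out ...]
 [367.8, 231.5], 'score': 0.64} [ 0.5131 -0.319   0.    ]
sealer_bottle {'at': [273.9, 162.5], 'score': 0.66} [ 0.6975 -0.0716  0.    ]
{'clock': 1.0, 'qpos': array([ 1.0009,  0.1584,  1.597 ,  0.    ,  1.3862, -0.2101]), 'joint_velocities': array([-0.0003, -0.0002,  0.001 , -0.0024, -0.0008,  0.0003]), 'tau': array([ -0.0009, -38.5579, -32.2367,   0.07  ,   0.0307,  -0.    ]), 'ee_pos': array([0.2024, 0.5382, 0.2146]), 'eef_rot': array([-0.    ,  0.1789,  0.9839, -0.    ]), 'ft_force': array([ 1.2391,  0.4904, -0.3698]), 'torque': array([-0.0107, -0.0032, -0.0518]), 'gripper_width': 1.0009823310333228} [[-0.936   0.3521 -0.    ]
 [ 0.3521  0.936  -0.    ]
 [ 0.     -0.     -1.    ]] -0.0187
```

View pictures.

```bash
python3 - <<'E'
import cv2
a=cv2.imread('pics/top0.png');cv2.imwrite('pics/top0c.png',cv2.resize(a[120:300,120:320],None,fx=3.3,fy=3.3,interpolation=cv2.INTER_CUBIC))
a=cv2.imread('pics/scene0.png');cv2.imwrite('pics/scene0c.png',cv2.resize(a[120:260,140:330],None,fx=4,fy=4,interpolation=cv2.INTER_CUBIC))
E
```

```text
(no output)
```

View pics/top0.png

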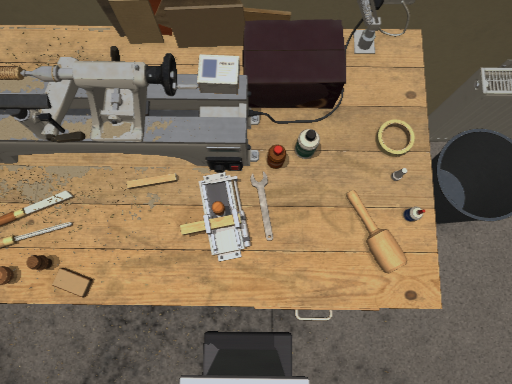

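View pics/scene0.png

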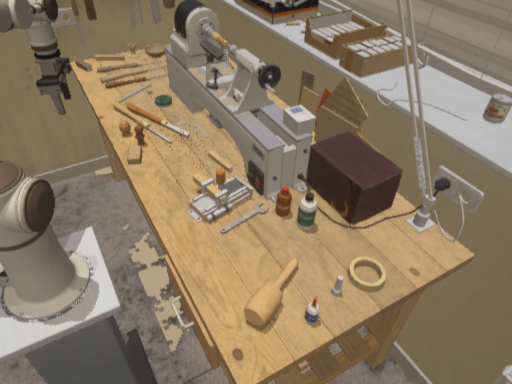

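```bash
sleep 0.1
```

```text
(no output)
```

View pics/top0c.png

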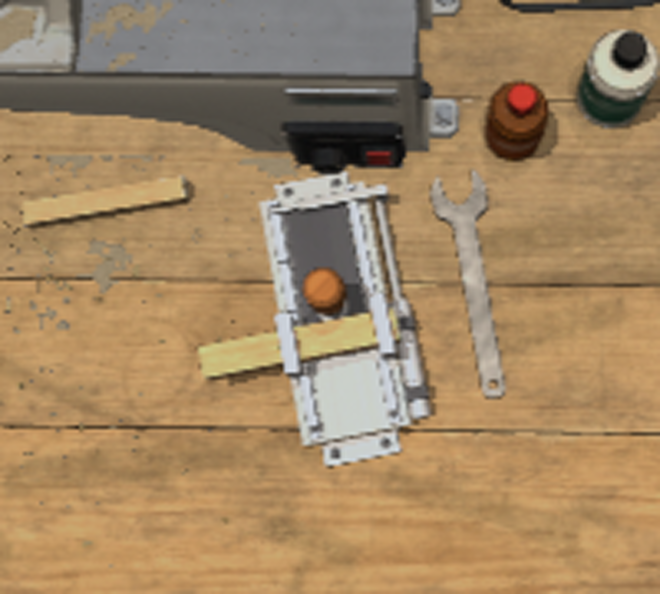

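View pics/scene0c.png

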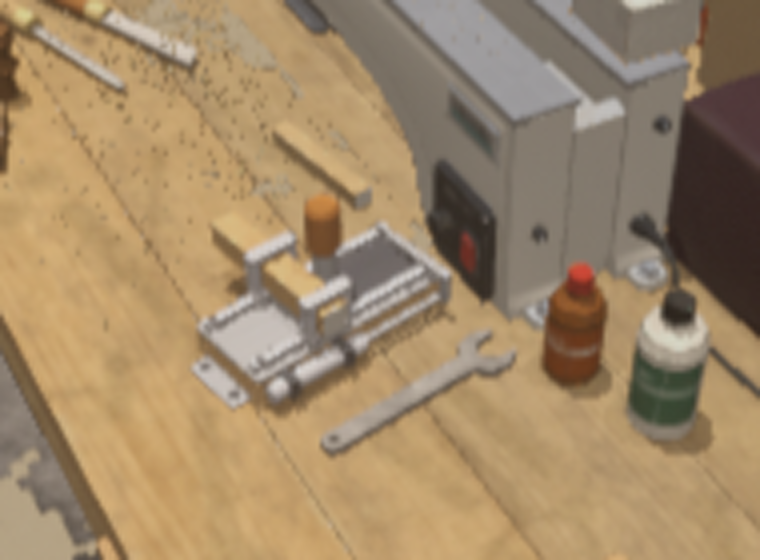

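```bash
cat > fit.py <<'E'
from h import *
from scipy.optimize import least_squares
T=lambda u,v:('top',(120+u/3.3,120+v/3.3))
S=lambda u,v:('scene',(140+u/4,120+v/4))
pts=[((98,42,30),T(262,203)),((-98,42,30),T(305,445)),((98,-42,30),T(388,188)),((-98,-42,30),T(405,425)),
((3,0,130),T(324,285)),((-98,42,30),S(200,325)),((-98,-42,30),S(265,388)),((98,42,30),S(380,228)),((98,-42,30),S(450,272)),((3,0,130),S(323,200)),
((3,0,106),('top',(218.8,205.4))),((3,0,106),('scene',(219.6,175.5))),((-24,0,55.5),('top',(222.9,221.3))),((-24,0,55.5),('scene',(212.1,192.5))),
((0,0,0),('top',(221.7,211.2))),((0,0,0),('scene',(220.9,200.1)))]
def W(x,g): 
    c,s=np.cos(x[2]),np.sin(x[2]); return np.array([x[0]+(c*g[0]-s*g[1])/1e3,x[1]+(s*g[0]+c*g[1])/1e3,g[2]/1e3])
f=lambda x:np.concatenate([proj(n,W(x,g))-np.array(q) for g,(n,q) in pts])
r=least_squares(f,[.555,.066,.17],loss='soft_l1')
print(r.x,np.degrees(r.x[2]));print(f(r.x).reshape(-1,2).round(1))
x=r.x
for n,off,sc,fn in (('top',(120,120),3.3,'top0c.png'),('scene',(140,120),4,'scene0c.png')):
    im=cv2.imread('pics/'+fn)
    P=lambda g:tuple(int(v) for v in (proj(n,W(x,g))-off)*sc)
    def poly(ps,c): 
        for a,b in zip(ps,ps[1:]+ps[:1]): cv2.line(im,P(a),P(b),c,1)
    poly([(98,42,30),(-98,42,30),(-98,-42,30),(98,-42,30)],(0,0,255))
    for s in(30,42,-30,-42): poly([(-47,s,77),(-1,s,77),(-1,s,30),(-47,s,30)],(255,0,0))
    for e in(101,113): poly([(-36.5,e,66.5),(-11.5,e,66.5),(-11.5,e-151,66.5),(-36.5,e-151,66.5)],(0,255,0))
    for z in(88,124): poly([(3+15*np.cos(t),15*np.sin(t),z) for t in np.linspace(0,6.28,20)],(255,0,255))
    cv2.imwrite('pics/ov_'+fn,im)
E
python3 fit.py
```

```text
[0.55120684 0.06392994 0.20019052] 11.470071889243064
[[ 0.1 -1.4]
 [-0.5 -0.5]
 [-6.5 -2.7]
 [ 1.9 -0.7]
 [ 0.1 -0.4]
 [-1.5 -0. ]
 [-2.4 -1.6]
 [ 0.3 -0.7]
 [-1.3  0.5]
 [-0.7  0.8]
 [ 0.3  2.2]
 [ 0.8  1.2]
 [-0.4  0. ]
 [ 2.2 -0.3]
 [ 0.8  4. ]
 [-0.1  1.2]]
```

```bash
sleep 0.1
```

```text
(no output)
```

View pics/ov_top0c.png

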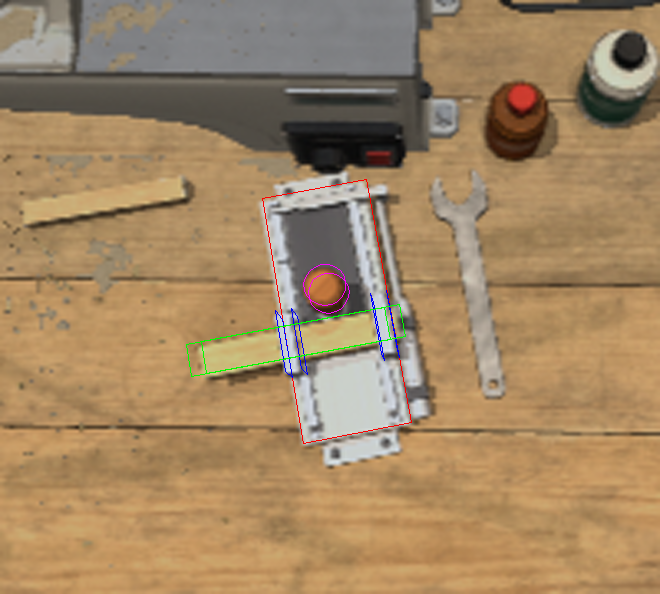

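View pics/ov_scene0c.png

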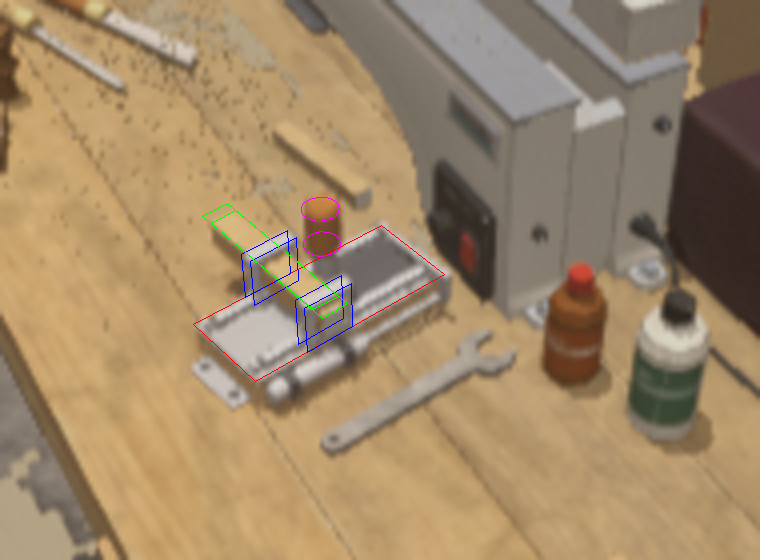

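```bash
python3 - <<'E'
from h import *
np.set_printoptions(precision=3,suppress=True)
S=lambda u,v:(140+u/4,120+v/4)
T=lambda u,v:(120+u/3.3,120+v/3.3)
print(atz('scene',S(500,312),0),atz('scene',S(430,235),0))
for z in(0,.05,.1,.2):print(z,atz('top',T(290,170),z),atz('top',T(395,170),z),atz('top',T(415,75),z),atz('top',T(280,148),z))
# spare blank
print(atz('top',T(25,213),.01),atz('top',T(187,188),.01))
x=.5525,.063,.2
def W(g):
    c,s=np.cos(x[2]),np.sin(x[2]); return np.array([x[0]+(c*g[0]-s*g[1])/1e3,x[1]+(s*g[0]+c*g[1])/1e3,g[2]/1e3])
o,p,Rm=obs()
for g in ((-24,84,54),(-24,84,150),(3,0,106)):
    w=W(g)-[0,0,.0187]; print(g,w,'tool delta cm',(Rm.T@(w-p))*100)
print(telemetry.get_obs()['clock'])
E
```

```text
[0.69  0.007 0.   ] [0.687 0.123 0.   ]
0 [0.67  0.107 0.   ] [0.671 0.021 0.   ] [0.753 0.006 0.   ] [0.688 0.116 0.   ]
0.05 [0.657 0.101 0.05 ] [0.658 0.019 0.05 ] [0.736 0.005 0.05 ] [0.675 0.11  0.05 ]
0.1 [0.645 0.095 0.1  ] [0.646 0.017 0.1  ] [0.72  0.003 0.1  ] [0.661 0.103 0.1  ]
0.2 [0.619 0.084 0.2  ] [0.62  0.013 0.2  ] [0.687 0.001 0.2  ] [0.634 0.091 0.2  ]
[0.629 0.318 0.01 ] [0.651 0.189 0.01 ]
(-24, 84, 54) [0.512 0.141 0.035] tool delta cm [-42.999 -26.305  17.928]
(-24, 84, 150) [0.512 0.141 0.131] tool delta cm [-42.999 -26.305   8.328]
(3, 0, 106) [0.555 0.064 0.087] tool delta cm [-49.747 -31.989  12.728]
1.0
```

Call:
carry_out(deltas=[[[-4,-2.4,0.6,0.1,0.6],[-8,-4.8,1.2,0.2,0.6],[-12,-7.2,1.8,0.3,0.6],[-16,-9.6,2.4,0.4,0.6],[-20,-12,3,0.5,0.6],[-24,-14.4,3.6,0.6,0.6],[-28,-17,4.2,0.7,0.6],[-32,-19.5,4.8,0.8,0.6],[-36,-22,5.4,0.9,0.6],[-39.5,-24.2,6,1.011,0.6],[-43,-26.3,7,1.011,0.6],[-43,-26.3,7,1.011,0.6]]], grip_force=30)

```text
clock: 2.0
ee_pos: [0.5081, 0.1457, 0.1463]
eef_rot: [0.0, 0.633, 0.774, 0.0]
ft_force: [0.8, 0.2, -0.4]
gripper_width: 0.597
```

```bash
cat > d.py <<'E'
from h import *
import sys
np.set_printoptions(precision=3,suppress=True)
x=.5525,.063,.2
def W(g):
    c,s=np.cos(x[2]),np.sin(x[2]); return np.array([x[0]+(c*g[0]-s*g[1])/1e3,x[1]+(s*g[0]+c*g[1])/1e3,g[2]/1e3])
def Gt(w):
    c,s=np.cos(x[2]),np.sin(x[2]); d=np.array(w)-[x[0],x[1],0]; return np.array([c*d[0]+s*d[1],-s*d[0]+c*d[1],d[2]])*1e3
def rep(g=None,ty=.2):
    o,p,Rm=obs()
    print('clock',o['clock'],'tcp',p,'f',o['ft_force'],'w',o['gripper_width'])
    print('grasp pt in gate mm',Gt(p-[0,0,.0187]*np.array([1,1,-1])))
    print('Rm',Rm.tolist())
    a=np.arctan2(Rm[1,1],Rm[0,1]); print('spin to ty:',(a-ty))
    if g is not None:
        w=W(g)-[0,0,.0187]; print('delta cm',(Rm.T@(w-p))*100)
E
python3 -c "
from d import *
rep((-24,84,54))
snap('top','t1.png')
im=snap('scene','s1.png')
"
```

```text
clock 2.0 tcp [0.508 0.146 0.146] f [ 0.792  0.245 -0.419] w 0.5965178881444824
grasp pt in gate mm [-27.099  89.909 165.048]
Rm [[-0.1980339929214726, 0.9801945966393899, 0.0010442061685214956], [0.9801951515861616, 0.19803393414205128, 0.00016042195619506519], [-4.954352096298584e-05, 0.0010552948241787144, -0.9999994419489814]]
spin to ty: -0.0006481648385423255
delta cm [-0.59   0.299 11.105]
```

Call:
carry_out(deltas=[[[-0.4,0.3,3,0,0.6],[-0.6,0.3,6,0,0.6],[-0.6,0.3,9,0,0.6],[-0.6,0.3,11.1,0,0.6],[-0.6,0.3,11.1,0,0.6],[-0.6,0.3,11.1,0,0.6]]])

```text
clock: 2.6
ee_pos: [0.5122, 0.1381, 0.0339]
eef_rot: [-0.001, 0.635, 0.772, -0.001]
ft_force: [0.3, -0.3, 1.3]
gripper_width: 0.599
```

```bash
python3 -c "
from d import *
rep((-24,84,54))
a=snap('top','t2.png')
b=snap('scene','s2.png')
A=cv2.resize(a[150:280,150:290],None,fx=2.8,fy=2.8,interpolation=cv2.INTER_CUBIC)
B=cv2.resize(b[120:250,150:290],None,fx=2.8,fy=2.8,interpolation=cv2.INTER_CUBIC)
cv2.imwrite('pics/m2.png',np.hstack([A,B])[:,:,::-1])
"
```

```text
clock 2.6 tcp [0.512 0.138 0.034] f [ 0.275 -0.316  1.333] w 0.599046556375734
grasp pt in gate mm [-24.607  81.65   52.566]
Rm [[-0.1931652597038501, 0.981162889441698, -0.002562581893888316], [0.9811657823296199, 0.19316200030878364, -0.0014660225832882905], [-0.0009434135092273829, -0.00279750230173324, -0.9999956419664152]]
spin to ty: -0.005615405519305838
delta cm [ 0.235  0.059 -0.144]
```

View pics/m2.png

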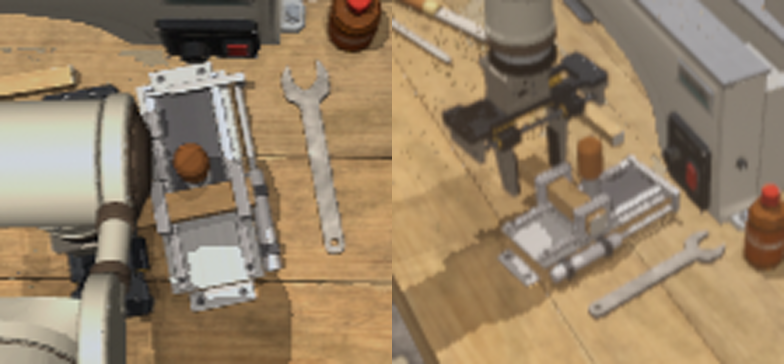

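The scene half shows the two fingers (around 515,170 and 560,140 in the crop) straddling the bar's free end just outside the near staple. Nothing else has moved, so I'm closing the jaws.

Call:
carry_out(deltas=[[[0.2,0.05,-0.1,0,0.45],[0.2,0.05,-0.1,0,0.3],[0.2,0.05,-0.1,0,0.2],[0.2,0.05,-0.1,0,0.2],[0.2,0.05,-0.1,0,0.2],[0.2,0.05,-0.1,0,0.2]]], grip_force=25)

```text
clock: 3.2
ee_pos: [0.5148, 0.1402, 0.0376]
eef_rot: [0.002, 0.635, 0.772, 0.0]
ft_force: [-1.3, 1.6, 3.4]
gripper_width: 0.274
```

```bash
python3 -c "
from d import *
rep((-24,84,54))
"
```

```text
clock 3.2 tcp [0.515 0.14  0.038] f [-1.291  1.571  3.364] w 0.2736334262197196
grasp pt in gate mm [-21.588  83.134  56.277]
Rm [[-0.19311464572813414, 0.9811712313169763, 0.0031222493856605023], [0.981174434536835, 0.19311935566696709, -0.001281982097361049], [-0.0018608107425843996, 0.0028159017568967337, -0.999994304024116]]
spin to ty: -0.005658858534926647
delta cm [ 0.086 -0.242  0.227]
```

Call:
carry_out(deltas=[[[0.5,0,0,0,0.2],[1.2,0,0,0,0.2],[2,0,0,0,0.2],[2,0,0,0,0.2]]], grip_force=25)

```text
clock: 3.53
ee_pos: [0.5107, 0.1614, 0.0376]
eef_rot: [0.001, 0.635, 0.773, 0.001]
ft_force: [-0.3, 2.1, 1.5]
gripper_width: 0.27
```

```bash
python3 -c "
from d import *
rep((-24,84,54))
a=snap('top','t3.png')
b=snap('scene','s3.png')
A=cv2.resize(a[150:280,150:290],None,fx=2.8,fy=2.8,interpolation=cv2.INTER_CUBIC)
B=cv2.resize(b[120:250,150:290],None,fx=2.8,fy=2.8,interpolation=cv2.INTER_CUBIC)
cv2.imwrite('pics/m3.png',np.hstack([A,B])[:,:,::-1])
"
```

```text
clock 3.5333 tcp [0.511 0.161 0.038] f [-0.333  2.073  1.45 ] w 0.26954303499328214
grasp pt in gate mm [-21.428 104.778  56.286]
Rm [[-0.19422627006752582, 0.9809513686987471, 0.003250886603895474], [0.980956117361416, 0.1942288570260304, -0.0004968999674950789], [-0.0011188506926165123, 0.0030924660736562993, -0.9999945923987344]]
spin to ty: -0.00452777785916858
delta cm [-2.079 -0.248  0.23 ]
```

View pics/m3.png

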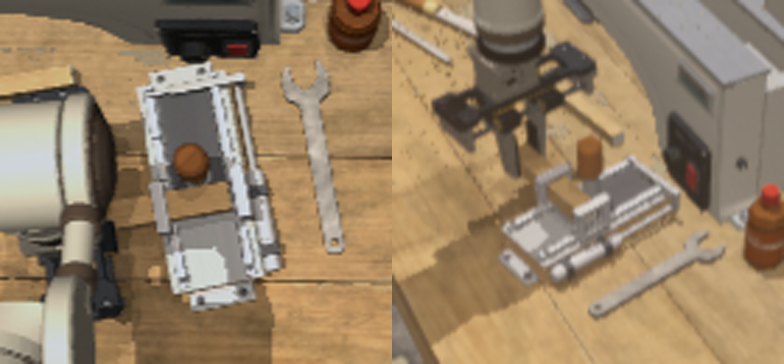

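The bar follows the gripper with little force. Its -y end has withdrawn to the far staple (crop ~600,205). I'll keep pulling.

Call:
carry_out(deltas=[[[1,0,0,0,0.2],[2,0,0,0,0.2],[3,0,0,0,0.2],[4,0,0,0,0.2],[5,0,0,0,0.2],[6,0,0,0,0.2],[7,0,0,0,0.2],[8,0,0,0,0.2],[9,0,0,0,0.2],[10,0,0,0,0.2],[11,0,0,0,0.2],[11,0,0,0,0.2]]], grip_force=25)

```text
clock: 4.63
ee_pos: [0.4889, 0.2704, 0.0374]
eef_rot: [0.001, 0.634, 0.773, 0.001]
ft_force: [-0.1, 0.2, -1.2]
gripper_width: 0.27
```

```bash
python3 -c "
from d import *
rep((-24,84,54))
a=snap('top','t4.png')
b=snap('scene','s4.png')
A=cv2.resize(a[150:280,120:260],None,fx=2.8,fy=2.8,interpolation=cv2.INTER_CUBIC)
B=cv2.resize(b[120:250,150:290],None,fx=2.8,fy=2.8,interpolation=cv2.INTER_CUBIC)
cv2.imwrite('pics/m4.png',np.hstack([A,B])[:,:,::-1])
"
```

```text
clock 4.6333 tcp [0.489 0.27  0.037] f [-0.099  0.152 -1.224] w 0.2704269350769456
grasp pt in gate mm [-21.083 215.923  56.097]
Rm [[-0.1955009909331131, 0.9806988312551427, 0.0030273617174484835], [0.9807032957847533, 0.19550202898353478, -4.7960860289019596e-05], [-0.0006388905178596896, 0.0029595672181218103, -0.9999954163798892]]
spin to ty: -0.003229795770313848
delta cm [-13.193  -0.25    0.217]
```

View pics/m4.png

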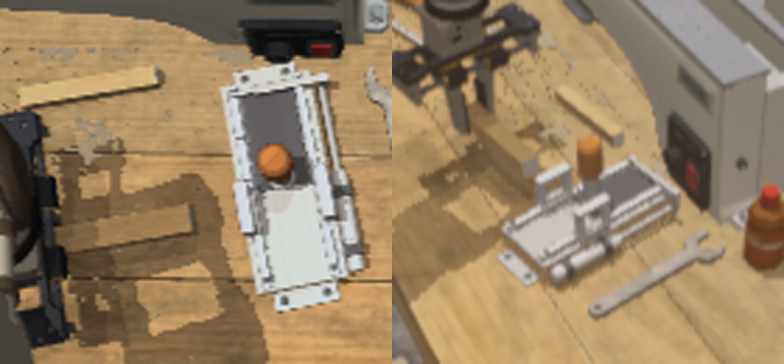

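The bar is fully out of both staples. Its inner end (crop ~192,215) is about 40 mm clear of the box. Next I lower it gently.

Call:
carry_out(deltas=[[[0.5,0,0.8,0,0.2],[1,0,1.6,0,0.2],[1,0,2.4,0,0.2],[1,0,3.1,0,0.2],[1,0,3.5,0,0.2],[1,0,3.7,0,0.2],[1,0,3.8,0,0.2],[1,0,3.8,0,0.2]]])

```text
clock: 5.4
ee_pos: [0.4865, 0.2782, 0.0004]
eef_rot: [0.001, 0.634, 0.773, -0.001]
ft_force: [-8.0, -2.6, 14.7]
gripper_width: 0.274
```

```bash
python3 -c "
from d import *
rep()
b=snap('scene','s5.png')
B=cv2.resize(b[130:220,140:240],None,fx=6,fy=6,interpolation=cv2.INTER_CUBIC)
cv2.imwrite('pics/m5.png',B[:,:,::-1])
"
```

```text
clock 5.4 tcp [0.487 0.278 0.   ] f [-8.034 -2.58  14.702] w 0.2736530349672216
grasp pt in gate mm [-21.885 224.036  19.054]
Rm [[-0.19495756176431625, 0.9808116113596667, -0.00036350098690478326], [0.9808092753479033, 0.1949562502030214, -0.0022860223748681864], [-0.0021712904997466635, -0.0008022024878973011, -0.9999973209807788]]
spin to ty: -0.0037870917706089025
```

View pics/m5.png

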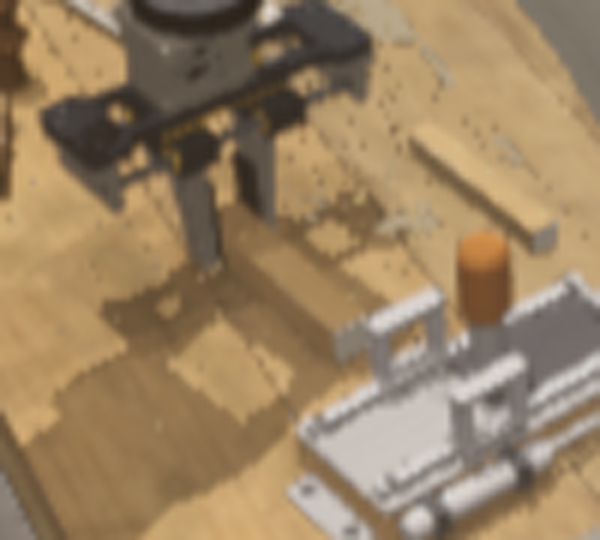

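The fingertips (about 6 mm below the bar's centre grip line) have met the bench at 14.7 N, so the bar hangs roughly 3–4 mm above it. I'll relieve the contact. Then I'll loosen to 3 N so the long end pivots down onto the bench before I let go.

Call:
carry_out(deltas=[[[0,0,-0.05,0,0.2],[0,0,-0.1,0,0.2],[0,0,-0.1,0,0.2]]], grip_force=12)

```text
clock: 5.7
ee_pos: [0.4867, 0.2781, 0.0012]
eef_rot: [0.001, 0.635, 0.773, -0.001]
ft_force: [1.0, -0.1, -0.2]
gripper_width: 0.272
```

Call:
carry_out(deltas=[[[0,0,0,0,0.2],[0,0,0,0,0.2],[0,0,0,0,0.2],[0,0,0,0,0.2]]], grip_force=3)

```text
clock: 6.03
ee_pos: [0.4867, 0.278, 0.001]
eef_rot: [0.001, 0.635, 0.773, -0.001]
ft_force: [-0.1, -0.7, -0.5]
gripper_width: 0.271
```

```bash
python3 -c "
from d import *
rep()
b=snap('scene','s6.png')
B=cv2.resize(b[130:220,140:240],None,fx=6,fy=6,interpolation=cv2.INTER_CUBIC)
cv2.imwrite('pics/m6.png',B[:,:,::-1])
"
```

```text
clock 6.0333 tcp [0.487 0.278 0.001] f [-0.105 -0.746 -0.532] w 0.27062480585733273
grasp pt in gate mm [-21.777 223.824  19.741]
Rm [[-0.19467786446378677, 0.9808672299518176, -7.93376819560542e-05], [0.9808647765342134, 0.19467719521834548, -0.0022538448051872837], [-0.0021952772734070147, -0.0005165932311892274, -0.9999974569413297]]
spin to ty: -0.004071635465317774
```

View pics/m6.png

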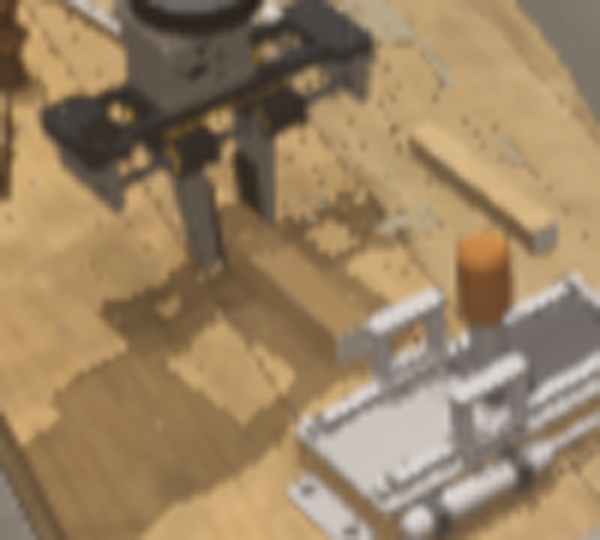

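Call:
carry_out(deltas=[[[0,0,0.08,0,0.2],[0,0,0.1,0,0.265],[0,0,0.1,0,0.27],[0,0,0.1,0,0.272],[0,0,0.1,0,0.275],[0,0,0.1,0,0.28],[0,0,0.1,0,0.29],[0,0,0.1,0,0.35],[0,0,0,0,0.5],[0,0,0,0,0.6],[0,0,0,0,0.6]]])

```text
clock: 7.0
ee_pos: [0.486, 0.2779, 0.0006]
eef_rot: [0.0, 0.635, 0.773, -0.001]
ft_force: [-0.1, -0.1, -0.3]
gripper_width: 0.544
```

```bash
python3 -c "
from d import *
rep()
b=snap('scene','s7.png')
B=cv2.resize(b[130:220,140:240],None,fx=6,fy=6,interpolation=cv2.INTER_CUBIC)
cv2.imwrite('pics/m7.png',B[:,:,::-1])
"
```

```text
clock 7.0 tcp [0.486 0.278 0.001] f [-0.095 -0.124 -0.312] w 0.5444261000940048
grasp pt in gate mm [-22.444 223.79   19.272]
Rm [[-0.19466243247741152, 0.9808693961082997, -0.0013285932849370628], [0.9808676075541218, 0.19465854911783168, -0.0026049388464809134], [-0.002296482752033241, -0.0018102578491195657, -0.999995724557605]]
spin to ty: -0.004090346548702717
```

View pics/m7.png

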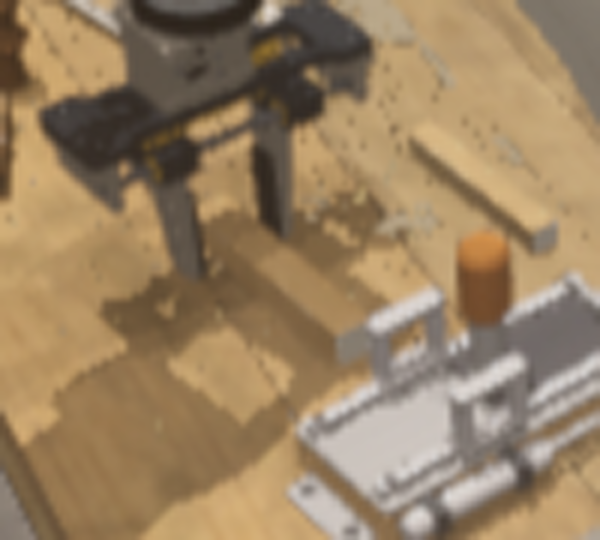

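The bar lies flat at around (300,290) in the crop, well away from the inlet and undisturbed. Next I raise the arm and move over the knob, turning the jaws to grip it along gate y.

Call:
carry_out(deltas=[[[0,0,-3,0,0.8],[0,0,-7,0,0.8],[0,0,-11,0.12,0.8],[0,0,-14,0.24,0.8],[-1,0,-17,0.36,0.8],[-3,0,-18,0.48,0.8],[-5,0.5,-18,0.6,0.8],[-8,1,-18,0.72,0.8],[-11,1.5,-18,0.84,0.8],[-14,2,-18,0.96,0.8],[-17,2.5,-18,1.08,0.8],[-18,2.5,-18,1.2,0.8]]])

```text
clock: 8.05
ee_pos: [0.5469, 0.1031, 0.1807]
eef_rot: [0.002, 0.961, 0.275, -0.001]
ft_force: [-0.3, -0.4, 0.5]
gripper_width: 0.8
```

```bash
python3 -c "
from d import *
rep((3,0,160),.2-np.pi/2)
"
```

```text
clock 8.05 tcp [0.547 0.103 0.181] f [-0.267 -0.381  0.516] w 0.8004718676784834
grasp pt in gate mm [  2.458  40.466 199.401]
Rm [[0.8483756453118494, 0.5293935343925058, -0.001118116771152776], [0.5293860646356336, -0.8483719643377305, -0.003924881569832165], [-0.0030263858478272974, 0.002737858497295278, -0.999991672525101]]
spin to ty: 0.35788789010586197
delta cm [-1.355  3.798  3.955]
```

Call:
carry_out(deltas=[[[-0.5,1.3,0,0.12,0.8],[-1,2.6,0,0.24,0.8],[-1.36,3.8,0,0.358,0.8],[-1.36,3.8,1,0.358,0.8],[-1.36,3.8,2,0.358,0.8]]])

```text
clock: 8.47
ee_pos: [0.5556, 0.0635, 0.1603]
eef_rot: [0.002, 0.995, 0.101, -0.0]
ft_force: [-0.3, -0.1, -0.9]
gripper_width: 0.805
```

```bash
python3 -c "
from d import *
rep((3,0,107),.2-np.pi/2)
a=snap('top','t8.png')
b=snap('scene','s8.png')
A=cv2.resize(a[150:280,150:290],None,fx=2.8,fy=2.8,interpolation=cv2.INTER_CUBIC)
B=cv2.resize(b[120:250,150:290],None,fx=2.8,fy=2.8,interpolation=cv2.INTER_CUBIC)
cv2.imwrite('pics/m8.png',np.hstack([A,B])[:,:,::-1])
"
```

```text
clock 8.4667 tcp [0.556 0.064 0.16 ] f [-0.254 -0.097 -0.896] w 0.8046232575709298
grasp pt in gate mm [  3.138  -0.122 178.954]
Rm [[0.9796599263948826, 0.2006643495654498, -0.0004974228062063474], [0.20066130347968356, -0.9796540124884208, -0.003613461106994451], [-0.0012123950707183901, 0.0034401495334350674, -0.9999933477125635]]
spin to ty: 0.00203722876571355
delta cm [-0.005 -0.037  7.195]
```

View pics/m8.png

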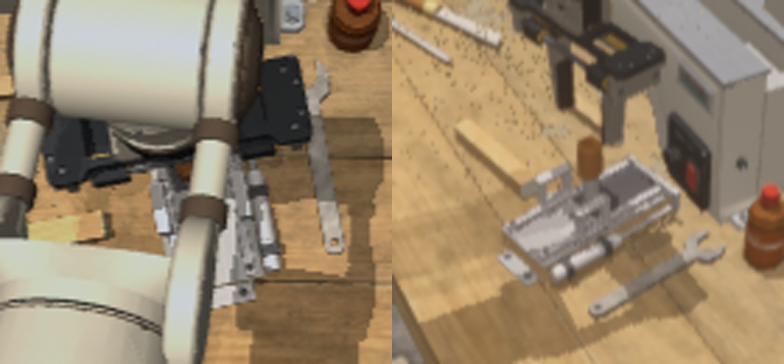

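The fingers straddle the knob (scene crop ~590,155), and the laid bar is at crop ~495,160. Descending.

Call:
carry_out(deltas=[[[0,0,2,0,0.8],[0,0,4,0,0.8],[0,0,6,0,0.8],[0,0,7.1,0,0.8],[0,0,7.1,0,0.8]]])

```text
clock: 8.98
ee_pos: [0.55, 0.0653, 0.0835]
eef_rot: [0.0, 0.995, 0.102, -0.007]
ft_force: [-1.7, 0.5, -0.2]
gripper_width: 0.8
```

```bash
python3 -c "
from d import *
rep((3,0,107),.2-np.pi/2)
b=snap('scene','s9.png')
B=cv2.resize(b[120:250,150:290],None,fx=4.5,fy=4.5,interpolation=cv2.INTER_CUBIC)
cv2.imwrite('pics/m9.png',B[:,:,::-1])
"
```

```text
clock 8.9833 tcp [0.55  0.065 0.083] f [-1.695  0.507 -0.244] w 0.8003495411421558
grasp pt in gate mm [ -1.976   2.697 102.178]
Rm [[0.9789391860423053, 0.20374178504934198, -0.012936578208183516], [0.20372926496428317, -0.9790245817940637, -0.002292343794342162], [-0.01313227428671912, -0.0003914944013437456, -0.9999136913275026]]
spin to ty: 0.005178379080005513
delta cm [ 0.49   0.272 -0.489]
```

View pics/m9.png

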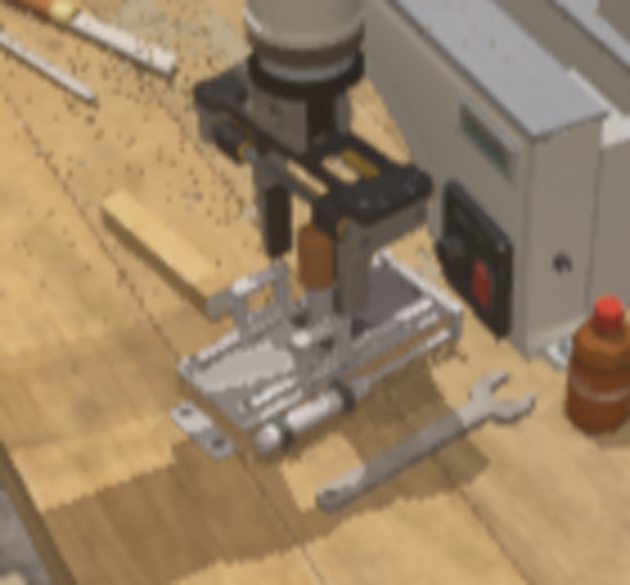

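The knob sits between the open fingers and nothing is touching. The arm overshot a little (5 mm low, slight tilt), so I'll settle and correct before closing.

Call:
carry_out(deltas=[[[0.45,0.27,-0.3,0,0.8],[0.45,0.27,-0.4,0,0.8],[0.45,0.27,-0.4,0,0.8]]])

```text
clock: 9.28
ee_pos: [0.5581, 0.0631, 0.0913]
eef_rot: [0.001, 0.995, 0.102, -0.003]
ft_force: [0.7, -0.1, -0.9]
gripper_width: 0.801
```

```bash
python3 -c "
from d import *
rep((3,0,107),.2-np.pi/2)
"
```

```text
clock 9.2833 tcp [0.558 0.063 0.091] f [ 0.673 -0.103 -0.931] w 0.801425218015317
grasp pt in gate mm [  5.508  -0.976 109.979]
Rm [[0.9790457045318288, 0.20353973408635445, -0.006409764881103527], [0.20352450990777832, -0.9790654042551585, -0.0029509417956790937], [-0.006876212952894976, 0.0015845626333323743, -0.9999751031184163]]
spin to ty: 0.004972248703335458
delta cm [-0.248 -0.099  0.299]
```

Call:
carry_out(deltas=[[[-0.2,-0.1,0.2,0,0.8],[-0.2,-0.1,0.2,0,0.6],[-0.2,-0.1,0.2,0,0.45],[-0.2,-0.1,0.2,0,0.3],[-0.2,-0.1,0.2,0,0.25],[-0.2,-0.1,0.2,0,0.25],[-0.2,-0.1,0.2,0,0.25]]], grip_force=50)

```text
clock: 9.87
ee_pos: [0.5558, 0.0638, 0.0893]
eef_rot: [0.001, 0.995, 0.102, -0.003]
ft_force: [-1.9, 8.1, -0.4]
gripper_width: 0.385
```

```bash
python3 -c "
from d import *
rep((3,0,107),.2-np.pi/2)
"
```

```text
clock 9.8667 tcp [0.556 0.064 0.089] f [-1.92   8.112 -0.37 ] w 0.38450729247550286
grasp pt in gate mm [  3.439   0.159 107.95 ]
Rm [[0.9790590370834156, 0.20346942431985127, -0.006602671598932378], [0.2034563224075041, -0.9790805555058331, -0.0026058976961586553], [-0.006994767880979128, 0.0012079724075557273, -0.9999748066951255]]
spin to ty: 0.004900326819009315
delta cm [-0.043  0.016  0.095]
```

Call:
carry_out(deltas=[[[0,-0.15,0.05,0,0.25],[0,-0.25,0.05,0,0.25],[0,-0.25,0.05,0,0.25],[0,-0.25,0.05,0,0.25]]], grip_force=50)

```text
clock: 10.2
ee_pos: [0.5553, 0.0668, 0.0891]
eef_rot: [0.0, 0.995, 0.102, -0.003]
ft_force: [-2.1, 3.3, 4.2]
gripper_width: 0.315
```

```bash
python3 -c "
from d import *
rep((3,0,107),.2-np.pi/2)
"
```

```text
clock 10.2 tcp [0.555 0.067 0.089] f [-2.055  3.297  4.219] w 0.3151750111175255
grasp pt in gate mm [  3.459   3.208 107.791]
Rm [[0.9790804145811713, 0.20335860957231955, -0.006842345823965623], [0.20335298493552562, -0.9791043189649908, -0.0015152893827668347], [-0.007007517490075971, 9.217870982526177e-05, -0.9999754427993279]]
spin to ty: 0.004786995033672081
delta cm [-0.047  0.321  0.079]
```

Call:
carry_out(deltas=[[[-0.3,0,0,0,0.25],[-0.8,0,0,0,0.25],[-1.3,0,0,0,0.25],[-1.8,0,0,0,0.25],[-2.3,0,0,0,0.25],[-2.8,0,0,0,0.25],[-3.3,0,0,0,0.25],[-3.7,0,0,0,0.25],[-4,0,0,0,0.25],[-4,0,0,0,0.25],[-4,0,0,0,0.25],[-4,0,0,0,0.25]]], grip_force=50)

```text
clock: 11.2
ee_pos: [0.5173, 0.0587, 0.0892]
eef_rot: [0.0, 0.995, 0.102, -0.001]
ft_force: [7.1, 3.3, -6.5]
gripper_width: 0.312
```

```bash
python3 -c "
from d import *
rep((-37,0,107),.2-np.pi/2)
a=snap('top','t10.png')
b=snap('scene','s10.png')
B=cv2.resize(b[140:230,170:270],None,fx=6,fy=6,interpolation=cv2.INTER_CUBIC)
cv2.imwrite('pics/m10.png',B[:,:,::-1])
cv2.imwrite('pics/m10t.png',cv2.resize(a[150:270,150:290],None,fx=5,fy=5,interpolation=cv2.INTER_CUBIC)[:,:,::-1])
"
```

```text
clock 11.2 tcp [0.517 0.059 0.089] f [ 7.123  3.269 -6.519] w 0.312408959896435
grasp pt in gate mm [-35.372   2.822 107.865]
Rm [[0.9792283981823721, 0.20274123269763045, -0.0027815027289282467], [0.20273939097293414, -0.9792322865865434, -0.0009318017028082351], [-0.0029126519032522105, 0.0003485265196120478, -0.999995697484822]]
spin to ty: 0.004156495268899718
delta cm [-0.164  0.281  0.087]
```

View pics/m10.png

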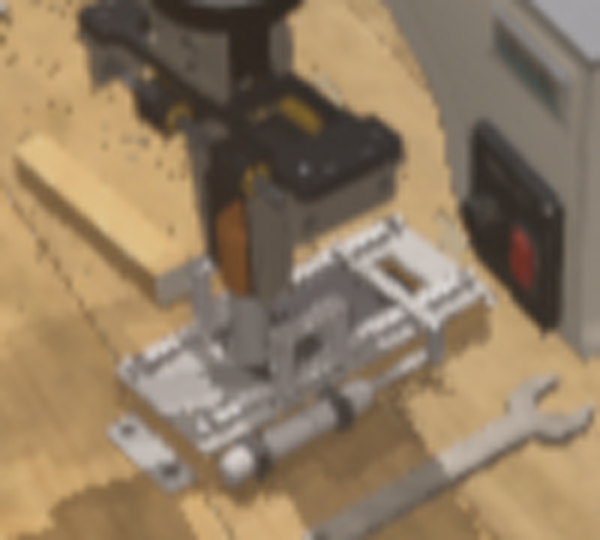

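View pics/m10t.png

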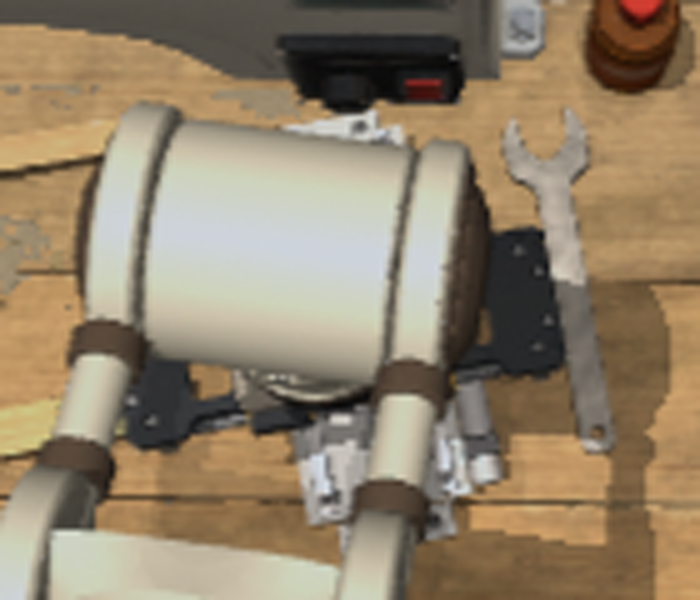

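The shutter has followed: the knob is at about (235,250) in the scene crop and the inlet slot now shows at (400,270). The tool moved 38.8 mm, so I'll add the missing 1.2 mm and then check the knob's image shift.

Call:
carry_out(deltas=[[[-0.12,0,0,0,0.25],[-0.12,0,0,0,0.25],[-0.12,0,0,0,0.25],[-0.12,0,0,0,0.25],[-0.12,0,0,0,0.25]]], grip_force=50)

```text
clock: 11.72
ee_pos: [0.5175, 0.0588, 0.0892]
eef_rot: [0.0, 0.995, 0.102, 0.001]
ft_force: [8.2, 4.1, -5.3]
gripper_width: 0.314
```

```bash
python3 -c "
from d import *
rep((-37,0,107),.2-np.pi/2)
b=snap('scene','s11.png')
cv2.imwrite('pics/m11.png',cv2.resize(b[150:220,180:260],None,fx=9,fy=8,interpolation=cv2.INTER_CUBIC)[:,:,::-1])
for r in spotter.place_of('scene','knob')[:2]: print(r,Gt(atz('scene',r['at'],.106)))
a0=cv2.imread('pics/scene0.png');
cv2.imwrite('pics/m11b.png',cv2.resize(a0[140:210,180:260],None,fx=9,fy=8,interpolation=cv2.INTER_CUBIC))
# predicted knob lower-edge positions
for gx in (3,-33,-37,-41): print(gx,proj('scene',W((gx,0,88))),proj('scene',W((gx,3,88))))
for gx in (3,-33,-37,-41): print(gx,proj('scene',W((gx,0,60))))
"
```

```text
clock 11.7167 tcp [0.517 0.059 0.089] f [ 8.174  4.109 -5.313] w 0.3136896396399068
grasp pt in gate mm [-35.163   2.839 107.862]
Rm [[0.9793357985686773, 0.20223543185934012, 0.001491221820501528], [0.20223558779678996, -0.9793369005687707, 4.704084722956417e-05], [0.001469921881804986, 0.0002555093357176133, -0.9999988870217014]]
spin to ty: 0.003639989118553455
delta cm [-0.185  0.283  0.086]
{'at': [212.1, 182.6], 'score': 0.62} [-35.428  -5.164 106.   ]
3 [221.047 181.016] [220.471 180.55 ]
-33 [212.02  185.786] [211.447 185.307]
-37 [211.001 186.324] [210.428 185.844]
-41 [209.978 186.865] [209.406 186.383]
3 [221.35  187.574]
-33 [212.465 192.365]
-37 [211.462 192.906]
-41 [210.455 193.449]
```

View pics/m11.png

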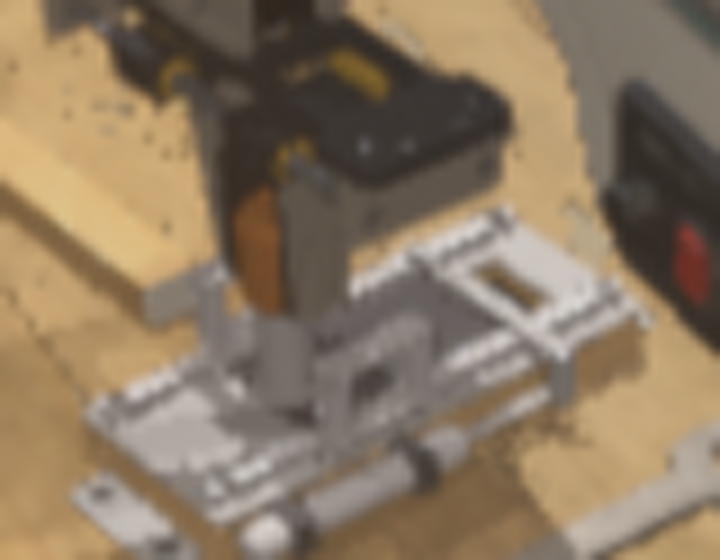

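View pics/m11b.png

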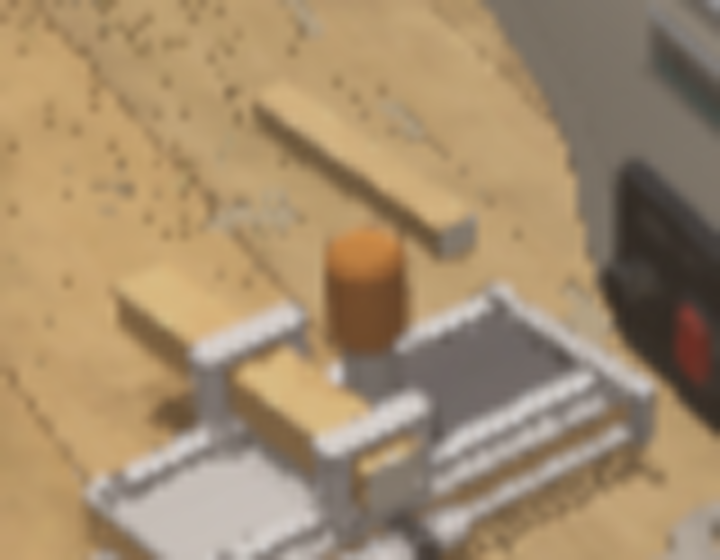

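Call:
carry_out(deltas=[[[-0.2,0,0.03,0,0.25],[-0.27,0,0.03,0,0.25],[-0.27,0,0.03,0,0.25],[-0.27,0,0.03,0,0.25],[-0.27,0,0.03,0,0.25],[-0.27,0,0.03,0,0.25]]], grip_force=50)

```text
clock: 12.32
ee_pos: [0.5163, 0.0586, 0.0891]
eef_rot: [-0.0, 0.995, 0.101, 0.003]
ft_force: [7.9, 4.0, -3.3]
gripper_width: 0.313
```

```bash
python3 -c "
from d import *
rep((-37,0,107),.2-np.pi/2)
b=snap('scene','s12.png'); a=snap('top','t12.png')
cv2.imwrite('pics/m12.png',cv2.resize(b[150:220,180:260],None,fx=9,fy=8,interpolation=cv2.INTER_CUBIC)[:,:,::-1])
c=['shutter','knob']
for l in c:
  for n in('scene','top'):
    print(l,n,spotter.place_of(n,l)[:1])
# template-free stem edge profile
a0=b[194:200,203:222].mean(0).round(0); print(a0[:,2])
"
```

```text
clock 12.3167 tcp [0.516 0.059 0.089] f [ 7.943  3.975 -3.27 ] w 0.31343260420623137
grasp pt in gate mm [-36.351   2.829 107.827]
Rm [[0.9794229616314303, 0.20172967696979313, 0.005983281606344662], [0.20172708002235432, -0.9794412193626332, 0.0010406724234548225], [0.006070207144123143, 0.0001877314603310901, -0.9999815585010188]]
spin to ty: 0.0031235876873412227
delta cm [-0.066  0.283  0.082]Traceback (most recent call last):
  File "<string>", line 9, in <module>
    print(l,n,spotter.place_of(n,l)[:1])
              ~~~~~~~~~~~~~~~~^^^^^
ValueError: it knows: bar, bar_centre, carvers_mallet, gate, knob, sealer_bottle, spanner, spare_blank, staples
```

View pics/m12.png

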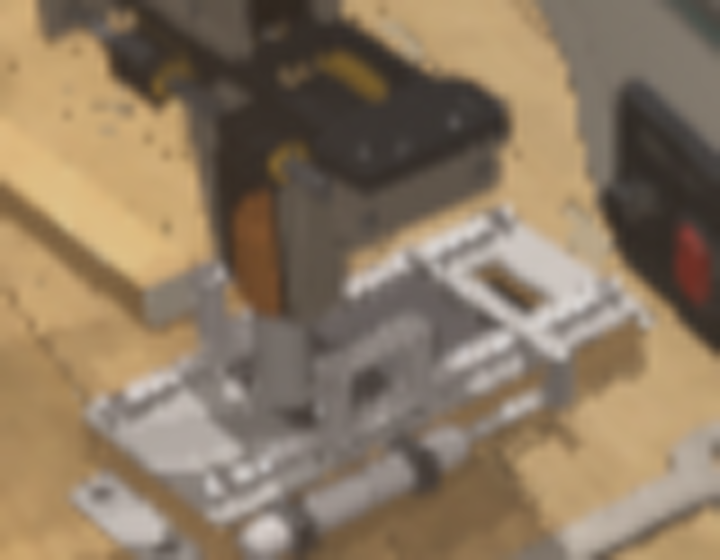

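```bash
python3 -c "
from d import *
S=lambda u,v:(180+u/9,150+v/8)
print('rear edge strip (gate mm):',Gt(atz('scene',S(430,258),.03)),Gt(atz('scene',S(510,208),.03)),Gt(atz('scene',S(560,352),.03)),Gt(atz('scene',S(640,310),.03)))
g=lambda f:cv2.cvtColor(cv2.imread('pics/'+f),cv2.COLOR_BGR2GRAY).astype(float)
# image shift of stem between shut (s9) and now
a=cv2.imread('pics/s9.png');b=cv2.imread('pics/s12.png');
s=b[192:199,200:224].mean(0)[:,0];print('now stem',s.round())
p=proj('scene',W((3,0,62)));q=proj('scene',W((-37,0,62)));print(p,q)
d=int(round(q[1]-p[1]))
s=a[192-d:199-d,210:234].mean(0)[:,0];print('shut stem',s.round(),d)
rep()
"

```

```text
rear edge strip (gate mm): [56.814 35.042 30.   ] [101.388  41.241  30.   ] [ 56.111 -42.282  30.   ] [ 95.853 -41.551  30.   ]
now stem [124. 116. 116. 114. 117. 118. 109.  94.  96.  99. 103. 105. 103.  96.
  84.  92.  97. 102. 107. 101.  99.  96.  99. 107.]
[221.329 187.112] [211.429 192.443]
shut stem [116. 118. 116. 114. 110. 100.  90.  94.  97. 104. 112. 115. 116. 108.
  91.  87.  88.  90.  70.  72.  75.  88.  93.  98.] 5
clock 12.4167 tcp [0.516 0.059 0.089] f [ 7.088  4.712 -3.418] w 0.307460704317359
grasp pt in gate mm [-36.341   2.833 107.826]
Rm [[0.9794144904618449, 0.20177022615048712, 0.006002642130425456], [0.20176768937086953, -0.9794328642108552, 0.001031518134022669], [0.006087314621815436, 0.00020085542514021231, -0.9999814519568817]]
spin to ty: -1.5676313380849267
```

View pics/t12.png

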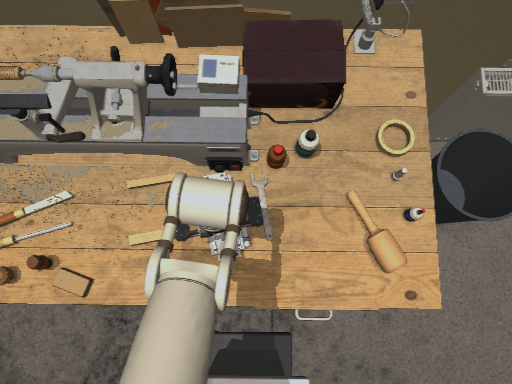

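View pics/s12.png

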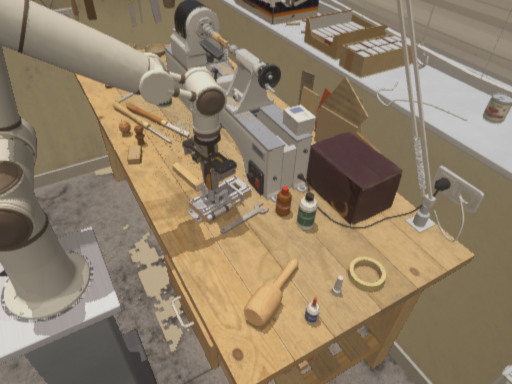

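```bash
python3 -c "
from d import *
print(workorder.hand_in())"
```

```text
the job is handed in; nothing more can be done
None
```

I drew the blank out endways and laid it flat on the bench, clear of the inlet. The shutter is now held at about half travel with the gripper at 50 N. The job was handed in at about 12.4 s of the 45 s.

**Last checks**
- **Shutter travel:** the gripper moved 39.8 mm along the travel from where it took hold of the shut knob. Correcting for its small tilt makes that about 40 mm.
- **Supporting signs:** the opening behind the shutter measures about 40–45 mm in the picture. The force on the tool, about 8 N, is close to the 9 N expected at half.
- **Other objects:** the blank, spanner, mallet, bottle and spare blank look in place and undisturbed in the last pictures.

**What did not go cleanly or could not be confirmed**
- **Pointer not seen:** the arm hid the pointer and its three lines, so half travel was never read off directly. One image check of the knob's stem was ambiguous: one edge suggested about 36 mm, the shading suggested slightly over 40 mm.
- **Laying the blank:** the fingertips touched the bench first, at about 15 N, with the blank still roughly 3–4 mm up. I eased off and let go gradually, so it settled over those last millimetres.
- **Gripping the knob:** the jaws closed about 3 mm off centre, with about 8 N sideways on the knob until I re-centred.

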